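# Clear the biscuit tray and step it under the pointer

### The arm

A 6-joint arm with a two-finger parallel gripper is mounted at the origin on the work surface. World frame = base frame: x ahead of the robot, y to its left, z up, the work surface at z = 0. Lengths are in mm, angles in degrees, forces in N, time in s.
With the tool pointing down it reaches from about 350 to 850 mm from the base axis. Payload 8.1 kg.
Tool frame: the origin (TCP) lies at the very end of the fingers, on their centre line; the grasp point (between the pads) lies 19 mm behind it; z points along the fingers, y is the line along which they close (so a half turn about z gives the same grasp; the last joint's range is limited). The gripper opens to 85 mm and grips with 20 to 120 N. Pads are 22 mm wide; open, the fingers measure 114 mm over their backs; the gripper's body (76 mm by 85 mm) begins 54 mm behind the grasp point. The pads swing forward as they close: fully open they stand 13 mm farther back than shut.
Start: joints at [-71.184, 7.471, 85.268, -0, 87.261, -4.893], TCP at [241.275, -549.356, 203.092] pointing down, gripper open.
Joint ranges: [-169.43, 169.43], [-51.17, 129.36], [1.28, 143.12], [-76.62, 256.62], [0, 156.53], [-152.29, 152.29]. Speed limits (degrees/s): [136.94, 136.94, 159.86, 180, 180, 180].

### API

Orientations are given as [roll, pitch, yaw] about the fixed x, y, z axes, in that order (R = Rz(yaw) Ry(pitch) Rx(roll)).
In Python, from bench import status, viewer, job gives the robot as it stands.
- The arm moves only by the tool arm_command, never from a script. Its argument "targets" is a list that holds one entry, the list of rows, each a list of 7 numbers: the shift along the world's x, y, z in m, then the turn, a rotation vector about the world's x, y, z in rad, then the opening, from -1 (shut) to 1 (fully open). In form: [[[dx, dy, dz, rx, ry, rz, gripper], ...]]. A call has 1 to 10 rows; each row shifts and turns the commanded pose from where the row before left it; what a row does not reach is not made up. A row lasts 1/8 s, in which the tool goes at most 62.5 mm and 10.7 degrees, less where a joint would pass 70% of its speed; a pose out of reach is approached as far as the arm can. A call with a gripper value outside its range is refused whole. The fingers move at their own pace and stop on an object; "force" is the grip in N (left out, the last holds). Time passes only in rows, so rows that do not move let the fingers close. It gives the time, the measured TCP pose, the force, the opening and the grip force at its end, in the units of the state.
- status.sense(): the state, without advancing time (a new reading comes with each control period).
- viewer.snapshot(name): name is "scene" or "top" or "wrist"; returns the picture (384x512x3 uint8, red, green, blue); there is no depth.
- viewer.camera_model(name): a dict with "vertical_fov" (degrees; the focal length in pixels is half the picture's height over the tangent of half this angle, whatever the lens; pixels are square), "cx", "cy" (the principal point, pixels), "xyz" and "attitude" of the camera in the world. Camera axes: x right, y down, z forward; pixel columns grow to the right and rows downward; lengths in mm; the calibration is good to about 2 mm. The wrist camera is an equidistant fisheye: a pixel r from the principal point sees the ray r / f radians off the axis. A picture is of the moment at which its call begins: read the wrist's pose just before it. camera_model takes no time and is no camera call; for the wrist camera it gives the pose at the moment of the call.
- job.hand_in(): hands the job in; it is judged then, once.
The state is a dict: "time": time; "joint_pos": joint angles; "qd": joint speeds; "joint_efforts": joint torques, N m; "tool_pos": TCP position; "tcp_rot": TCP orientation; "ft_force": force on the tool from outside, world axes, zero at the start; "wrist_torque": the same for the moment, N m; "finger_gap": finger opening in mm; "grip_force": force on a finger pad.
Only numpy, scipy, OpenCV 4.12 (cv2) and the standard library are available. Lean on these libraries where they do the work, as an engineer would, in place of code of your own. Each camera call takes 0.05 s, during which the arm holds its last target. There are 200 camera calls.

### The job

Get the biscuit decorating machine ready: first lift the two spice jars (green lid, orange lid) off its tray and set them down gently and upright on the wooden riser, so that they and the black-lidded jar already there stand in one straight row along the riser's middle line with gaps of no more than 2 cm. Then teach the machine its biscuits by moving the sliding tray by its black knob so that the red-spotted, then the yellow-spotted, then the blue-spotted biscuit is centred under the fixed pointer, pausing still for a second at each, and leave the blue one there and let go. Do not touch the biscuits, never let the tall steel cup in the middle of the tray run into the pointer, and leave everything else on the counter where it is.

Things in the scene. Friction and masses are not known exactly. Their poses are not given: they have to be found in the camera images.
- machine: White base plate of the decorating machine, 440 x 300 x 18 mm, fixed to the counter; origin at z=0 on the counter. The plate runs from x=-180 to x=+260 mm of its own frame. Its x and y axes are the directions of the two slides (x roughly away from the robot, y to the left); it may be yawed up to 0.12 rad.
- cross_slide (a joint): Lower slide: displacement of the tray along the machine's +x from its start, m, range -0.02 to 0.15; stays where it is left; slides with about 2.5 N of friction and light damping (8 N per m/s).
- tray (a joint): Upper slide: displacement of the tray along the machine's +y from its start, m, range -0.095 to 0.095; stays where it is left; same friction. Both slides are free together, so the tray can be dragged in any horizontal direction but never turns in the machine.
- tray_middle (a point): Point on the top face of the blue tray (63 mm above the counter) at its centre, in the machine's yaw; it moves with the slides. The tray is 200 mm (x) x 250 mm (y), with a 50 mm wide tab that carries the knob, out to x=-175 mm. Four biscuit pockets, edged by 5 mm high white ribs, lie at x=+-55, y=+-55 mm from here.
- tray_handle (a point): Centre of the top of the black upright round knob, 28 mm diameter, 45 mm tall, standing on the tray's tab 150 mm to the robot's side (-x) of tray_middle. Its foot is at the tray top, 45 mm below this point.
- cup_top (a point): Centre of the top of the steel cup fixed in the middle of the tray, 44 mm diameter, 50 mm tall; higher than the pointer tip, so it cannot pass beneath the pointer (the centres must stay more than 26 mm apart horizontally).
- pointer_tip (a point): Tip of the red downward pointer, 89 mm above the counter (14 mm above the biscuit tops), fixed; its place over the machine differs between starts. Above it a black holder 16 mm wide, then a white arm 18 x 18 mm, 156 to 174 mm above the counter, running from 5 mm before the pointer along the machine's +x to a column 70 mm wide, 180 mm tall, 205 mm behind the tip.
- biscuit_red: A round biscuit, 56 mm diameter, 12 mm thick, 30 g, with a flat red icing spot 30 mm wide in the middle of its top. Loose in one of the tray's four pockets. Origin: centre of its underside, level with the tray top.
- biscuit_yellow: A round biscuit, 56 mm diameter, 12 mm thick, 30 g, with a flat yellow icing spot 30 mm wide in the middle of its top. Loose in one of the tray's four pockets. Origin: centre of its underside, level with the tray top.
- biscuit_blue: A round biscuit, 56 mm diameter, 12 mm thick, 30 g, with a flat blue icing spot 30 mm wide in the middle of its top. Loose in one of the tray's four pockets. Origin: centre of its underside, level with the tray top.
- biscuit_white: A round biscuit, 56 mm diameter, 12 mm thick, 30 g, with a flat white icing spot 30 mm wide in the middle of its top. Loose in one of the tray's four pockets. Origin: centre of its underside, level with the tray top. It has no part in the task and simply rides along.
- jar_green: Upright closed spice jar, green lid, 52 mm diameter, 90 mm tall, 0.17 to 0.31 kg. Origin: centre of its underside, z up. Starts on the tray, near the middle of its left or right edge.
- jar_orange: Upright closed spice jar, orange lid, 52 mm diameter, 90 mm tall, 0.17 to 0.31 kg. Origin: centre of its underside, z up. Starts on the tray, near the middle of the edge across from the green-lidded jar.
- jar_black: Upright closed spice jar, amber with black lid, 52 mm diameter, 90 mm tall, 0.17 to 0.31 kg. Origin: centre of its underside, z up. Already stands on the riser's middle line; leave it where it is.
- riser: Fixed wooden riser (low bench shelf) 260 mm long (its own x) x 100 mm wide (its own y), board top 50 mm above the counter. Origin: under its centre at z=0 on the counter. May be on the left or right of the machine. The row runs along its x axis, y=0.
- fruit: Bystander to leave alone: fixed wooden fruit tray 260 x 120 mm with fruit up to 81 mm high, across the machine from the riser. Origin: centre of its underside.
- soap_a: Bystander to leave alone: white soap pump bottle, 64 mm diameter, 182 mm tall. Origin: centre of its underside.
- mug: Bystander to leave alone: blue mug, 76 mm diameter plus handle, 90 mm tall. Origin: centre of its underside.
- candle: Bystander to leave alone: orange candle jar with wooden lid, 76 mm diameter, 80 mm tall. Origin: centre of its underside.
- tumbler: Bystander to leave alone: pink tumbler bottle, 72 mm diameter, 190 mm tall. Origin: centre of its underside.

How it is judged:
By the outcome, as a careful person would: the job done as asked, in the order asked, and still so for the second after the job is handed in, with the robot touching nothing.
It also fails if it takes over 72 s, if anything falls off the work surface, if the arm or the gripper's body presses on something with over 40 N, if the wrist force passes 120 N, or if a joint passes its speed limit or range.

## Working session

There is one attempt and no reset: what is moved stays moved. The work goes in short steps, Python scripts to look and compute and a tool call to move; the robot and the scene stay as the last step left them, time stands still between calls to the robot, and variables do not carry over. Pictures are saved under pics/ and viewed, at most 10 in all, crops included, and the job is handed in when it is done.

Besides the shell and the picture viewer there is one more tool, called after "Request:" by a JSON object that holds its "fn" and its "kwargs", one argument or row to a line. arm_command: Moves the arm, as the interface text tells. Its arguments: {"type":"object","properties":{"targets":{"type":"array"},"force":{"type":"number"}},"required":["targets"]}

```bash
mkdir -p pics; cat > h.py <<'E'
import numpy as np, cv2
from scipy.spatial.transform import Rotation as R
from bench import status, viewer, job
def snap(n,f=None):
    m=viewer.camera_model(n); p=viewer.snapshot(n)
    if f: cv2.imwrite('pics/'+f, p[:,:,::-1])
    return p,m
def rot(m):
    a=np.array(m['attitude'],float)
    return R.from_euler('xyz',a,degrees=True).as_matrix() if a.size==3 else (a if a.shape==(3,3) else R.from_quat(a).as_matrix())
def ray(m,u,v,fish=False):
    f=192/np.tan(np.radians(m['vertical_fov']/2)); x,y=u-m['cx'],v-m['cy']
    if fish:
        r=np.hypot(x,y); t=r/f; d=np.array([np.sin(t)*x/max(r,1e-9),np.sin(t)*y/max(r,1e-9),np.cos(t)])
    else: d=np.array([x/f,y/f,1]); d/=np.linalg.norm(d)
    return np.array(m['xyz'],float), rot(m)@d
def onz(m,u,v,z,fish=False):
    o,d=ray(m,u,v,fish); return o+d*(z-o[2])/d[2]
def tri(rs):
    A=np.zeros((3,3));b=np.zeros(3)
    for o,d in rs:
        P=np.eye(3)-np.outer(d,d);A+=P;b+=P@o
    x=np.linalg.solve(A,b); return x,[np.linalg.norm((np.eye(3)-np.outer(d,d))@(x-o)) for o,d in rs]
def blobs(p,lo,hi,amin=30):
    h=cv2.cvtColor(p,cv2.COLOR_RGB2HSV); k=cv2.inRange(h,np.array(lo),np.array(hi))
    n,l,s,c=cv2.connectedComponentsWithStats(k)
    return [(c[i].round(1).tolist(),s[i].tolist()) for i in range(1,n) if s[i][4]>=amin]
E
python3 - <<'E'
from h import *
for n in ('scene','top','wrist'):
    p,m=snap(n,n+'0.png'); print(n,m)
s=status.sense();print(s)
a=[cv2.imread(f'pics/{n}0.png') for n in('scene','top')]
E
```

```text
scene {'vertical_fov': 54.6712473161451, 'cx': 251.3789600765245, 'cy': 194.122718740201, 'xyz': array([1065.80047641,  274.28504993,  813.09166936]), 'attitude': array([-141.68800656,    1.00075961,  114.89483414])}
top {'vertical_fov': 54.421610655666406, 'cx': 255.91450305264513, 'cy': 189.22556919559074, 'xyz': array([ 344.47090111,   -3.82026041, 1132.65525407]), 'attitude': array([-1.70150952e+02,  6.60536775e-02, -8.96297496e+01])}
wrist {'vertical_fov': 65.70646984690485, 'cx': 256.81155340604784, 'cy': 196.02730784417292, 'xyz': array([ 308.35227093, -520.75484123,  371.76908199]), 'attitude': array([ 1.63444860e+02,  7.08005345e-02, -6.62824681e+01])}
{'time': 0.15, 'joint_pos': array([-7.11855665e+01,  7.50636789e+00,  8.53130806e+01, -1.11900362e-03,
        8.72610222e+01, -4.89372626e+00]), 'qd': array([-0.01237106, -0.0300621 , -0.11470122, -0.06510947, -0.04037327,
       -0.04560616]), 'joint_efforts': array([ 3.08434010e-04, -5.70062828e+01, -5.01157808e+01, -1.98081357e-04,
        9.56728414e-03, -4.34312972e-05]), 'tool_pos': array([ 241.11004809, -548.93783391,  202.29081312]), 'tcp_rot': array([-1.79919727e+02, -5.75120233e-03,  2.37082100e+01]), 'ft_force': array([ 0.13435112, -0.03464082,  0.54331366]), 'wrist_torque': array([-0.01506761,  0.00226049, -0.05209795]), 'grip_force': 0.0, 'finger_gap': 85.34136988753862}
```

View pics/top0.png

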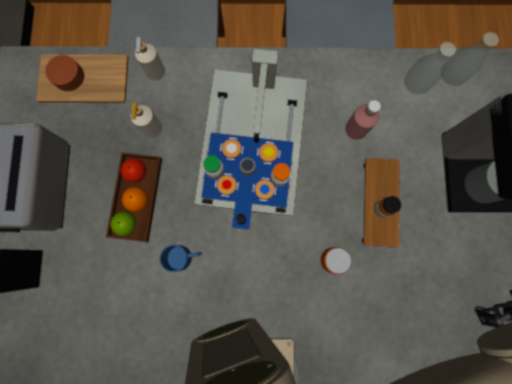

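View pics/scene0.png

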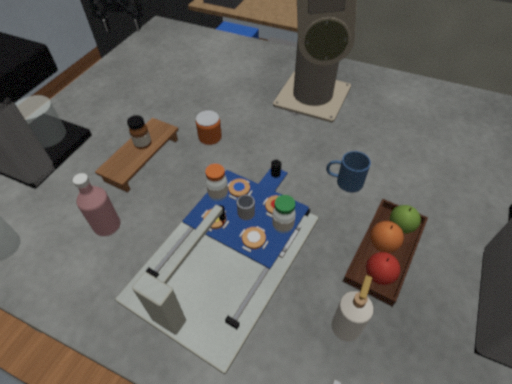

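The top view shows the machine at the centre. The green jar is at (212,163), orange jar at (282,172), knob at (241,219) and pointer at about (256,137). The riser is on the right with the black jar at (389,205), the pink tumbler at (363,120) and the candle at (337,260). The scene view confirms the layout.

```bash
python3 - <<'E'
from h import *
C=dict(green=((50,90,40),(90,255,255)),orange=((6,170,120),(18,255,255)),red=((0,150,90),(5,255,255)),red2=((174,150,90),(180,255,255)),yellow=((20,150,120),(33,255,255)),blue=((100,180,60),(125,255,255)),black=((0,0,0),(180,255,28)),wood=((5,80,60),(18,200,200)))
for n in('top','scene'):
    p=cv2.imread(f'pics/{n}0.png')[:,:,::-1].copy()
    for k,(a,b) in C.items():
        print(n,k,[(c,s) for c,s in blobs(p,a,b,25) if c[1]>60 and s[4]<9000 and 90<c[0]<450])
p=cv2.imread('pics/top0.png'); cv2.imwrite('pics/t0z.png',cv2.resize(p[40:250,190:410],None,fx=3.4,fy=2.8*1.0 if 0 else 2.85,interpolation=2)) 
E
```

```text
top green [([211.5, 163.2], [204, 155, 16, 17, 223])]
top orange [([231.7, 149.1], [223, 140, 17, 17, 83]), ([268.2, 152.9], [261, 144, 16, 17, 98]), ([370.2, 195.8], [366, 159, 10, 86, 549]), ([396.6, 178.7], [396, 161, 2, 35, 63]), ([281.1, 171.6], [273, 164, 17, 16, 209]), ([226.5, 184.6], [219, 177, 16, 16, 159]), ([264.4, 189.0], [257, 181, 16, 16, 61]), ([132.7, 198.9], [122, 188, 22, 23, 400]), ([392.0, 232.3], [386, 213, 12, 33, 252])]
top red [([131.8, 169.9], [121, 159, 23, 23, 421]), ([226.3, 184.2], [223, 181, 8, 8, 50])]
top red2 []
top yellow [([133.3, 109.6], [132, 103, 4, 15, 51]), ([268.3, 151.5], [263, 146, 12, 12, 106])]
top blue [([246.6, 175.5], [203, 134, 89, 94, 2629]), ([264.1, 188.8], [261, 185, 7, 8, 42])]
top black [([391.2, 204.3], [383, 197, 17, 15, 193]), ([223.1, 329.1], [203, 321, 42, 17, 191]), ([244.5, 374.0], [205, 361, 71, 23, 923])]
top wood [([138.4, 110.8], [136, 105, 7, 11, 50]), ([231.2, 148.3], [222, 139, 19, 19, 196]), ([268.2, 152.4], [259, 143, 19, 19, 161]), ([138.9, 155.0], [121, 153, 39, 6, 52]), ([138.9, 200.5], [106, 158, 53, 84, 1211
[... 309 characters left out ...]
, 123, 17, 6, 25]), ([214.5, 171.5], [207, 165, 17, 13, 159]), ([385.8, 236.7], [375, 222, 28, 25, 170])]
scene red [([384.6, 266.2], [369, 252, 32, 30, 723])]
scene red2 []
scene yellow []
scene blue []
scene black [([135.3, 122.6], [128, 117, 15, 12, 140]), ([275.5, 168.6], [272, 161, 8, 15, 102])]
scene wood [([135.9, 152.8], [96, 118, 82, 74, 2223]), ([209.3, 133.0], [196, 119, 25, 26, 386]), ([214.5, 171.6], [205, 163, 20, 18, 279]), ([238.7, 188.1], [229, 179, 21, 18, 172]), ([270.2, 203.9], [266, 196, 11, 17, 104]), ([384.1, 250.3], [345, 200, 82, 102, 2889]), ([217.5, 224.0], [211, 220, 14, 8, 67]), ([253.3, 238.5], [242, 228, 23, 21, 238]), ([359.3, 299.7], [354, 286, 13, 21, 119])]
```

View pics/t0z.png

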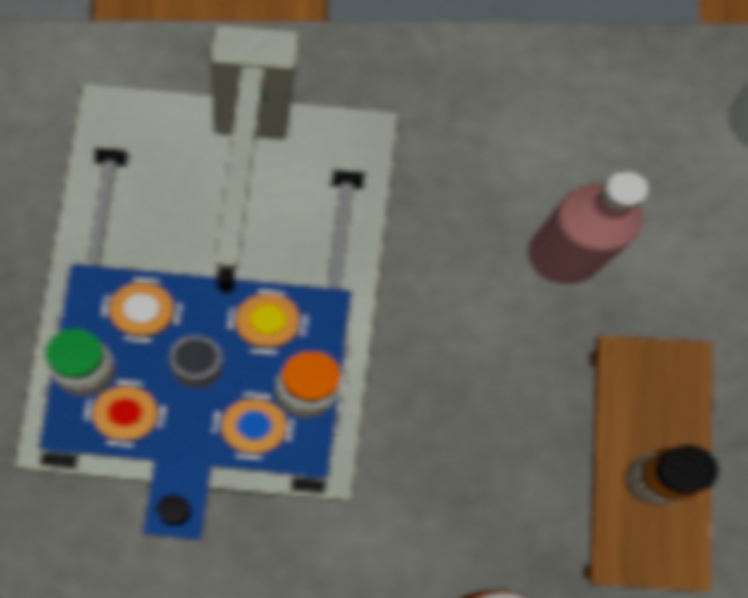

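The zoomed crop shows red at lower left, blue at lower right, white at upper left and yellow at upper right. The pointer sits just in front of the tray's far edge, between white and yellow at about px (256.5,137.5). The black jar is near the riser's middle. I'll cast rays next.

```bash
python3 - <<'E'
from h import *
T,S=[viewer.camera_model(n) for n in('top','scene')]
for n,t,s,z in(('green',(211.5,163.2),(284.6,203.8),153),('orange',(281.1,171.6),(214.5,171.5),153),('black',(391.2,204.3),(135.3,122.6),140),('knob',(241,219),(275.5,163),108)):
    x,e=tri([ray(T,*t),ray(S,*s)]); print(n,x.round(0),np.round(e,1),'top',onz(T,*t,z).round(1),'scene',onz(S,*s,z).round(1))
for n,t in(('yellow',(268.3,151.5)),('white',(231.2,148.3)),('red',(226.3,184.4)),('blue',(264.3,188.9))): print(n,onz(T,*t,75).round(1))
print('ptr',onz(T,256.5,137.5,110).round(0))
p=cv2.imread('pics/top0.png'); h=cv2.cvtColor(p,cv2.COLOR_BGR2HSV)
k=cv2.inRange(h,(100,150,40),(125,255,255)); k[:,:195]=0;k[:,300:]=0;k[:130]=0;k[207:]=0
k=cv2.morphologyEx(k,3,np.ones((25,25))); c=max(cv2.findContours(k,0,2)[0],key=cv2.contourArea)
q=np.array([onz(T,*v,63) for v in c[:,0]]); print('tray',cv2.minAreaRect(q[:,:2].astype(np.float32)))
k=cv2.inRange(h,(5,80,50),(18,255,255)); k[:,:358]=0;k[:,410:]=0;k[:150]=0;k[260:]=0
k=cv2.morphologyEx(k,2,np.ones((5,5)));k=cv2.morphologyEx(k,3,np.ones((25,25)));c=max(cv2.findContours(k,0,2)[0],key=cv2.contourArea)
q=np.array([onz(T,*v,50) for v in c[:,0]]); r=cv2.minAreaRect(q[:,:2].astype(np.float32));print('riser',r,cv2.boxPoints(r).round(0).tolist())
print('tumbler top',onz(T,374,107,185).round(0),'base',onz(T,357,131,0).round(0),'candle',onz(T,340,259,80).round(0))
E
```

```text
green [587. 120. 145.] [0.8 0.8] top [585.  118.6 153. ] scene [592.2 122.9 153. ]
orange [565. -69. 145.] [0.1 0.1] top [563.  -68.9 153. ] scene [571.1 -65.  153. ]
black [ 480. -369.  127.] [0.2 0.2] top [ 478.1 -364.1  140. ] scene [ 491.4 -356.8  140. ]
knob [440.  39. 100.] [0.2 0.2] top [439.1  38.9 108. ] scene [447.   42.3 108. ]
yellow [640.3 -36.9  75. ]
white [649.4  71.8  75. ]
red [541.7  84.   75. ]
blue [529.2 -25.5  75. ]
ptr [672.  -2. 110.]
tray ((582.3533935546875, 24.34515380859375), (243.49899291992188, 209.08595275878906), 83.5733642578125)
riser ((499.0474853515625, -369.1428527832031), (102.87588500976562, 260.7617492675781), 86.07036590576172) [[365.0, -412.0], [626.0, -429.0], [633.0, -327.0], [372.0, -309.0]]
tumbler top [ 734. -316.  185.] base [ 730. -320.    0.] candle [ 332. -236.   80.]
```

Request:
{"fn": "arm_command", "kwargs": {
  "targets": [
    [[0.031,0.03,0.02,0,0,-0.08,1],[0.031,0.03,0.02,0,0,-0.08,1],[0.031,0.03,0.02,0,0,-0.08,1],[0.031,0.03,0.02,0,0,-0.08,1],[0.031,0.03,0.02,0,0,-0.08,1],[0.031,0.03,0,0,0,-0.08,1],[0,0,0,0,0,0,1],[0,0,0,0,0,0,1]]
  ]
}}

```text
time: 1.15
tool_pos: [426.9, -369.4, 302.6]
tcp_rot: [-180.0, 0.1, -3.7]
ft_force: [0.2, -0.5, 0.3]
finger_gap: 85.7
grip_force: 0.0
```

```bash
python3 - <<'E'
from h import *
p,m=snap('wrist','w1.png'); print(m, status.sense()['tool_pos'])
h=cv2.cvtColor(p,cv2.COLOR_RGB2HSV)
cv2.imwrite('pics/w1z.png',cv2.resize(p[:,:,::-1],(768,576)))
E
```

```text
{'vertical_fov': 65.70646984690485, 'cx': 256.81155340604784, 'cy': 196.02730784417292, 'xyz': array([ 500.18687887, -374.9769678 ,  472.12603158]), 'attitude': array([ 1.63393179e+02, -1.50019183e-02, -9.37086318e+01])} [ 426.5770945  -369.81080241  302.58840781]
```

View pics/w1z.png

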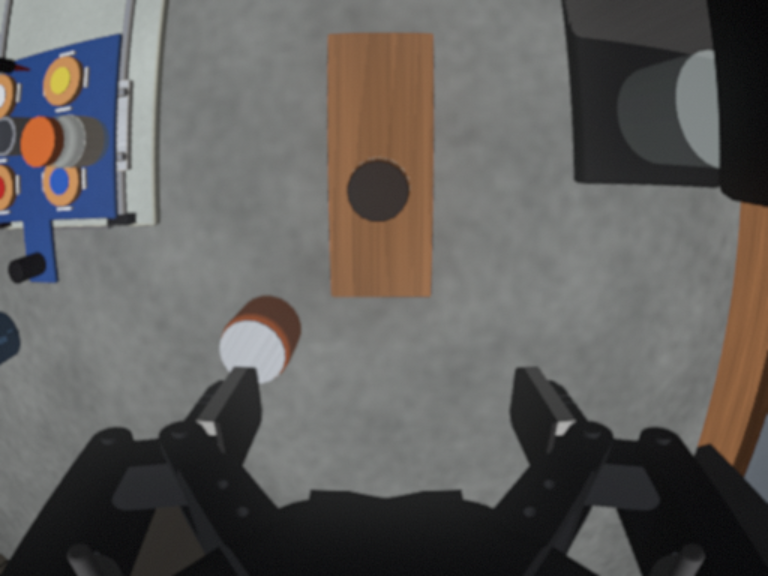

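The wrist view shows the riser as a clear rectangle, x 328–434 and y 33–297 at 1.5x zoom. The black lid is a disc at (378,190).

```bash
cat >> h.py <<'E'
def riser(p,m):
    h=cv2.cvtColor(p,cv2.COLOR_RGB2HSV); k=cv2.inRange(h,(4,60,60),(20,220,255)); k[:, :205]=0;k[:,310:]=0;k[215:]=0
    k=cv2.morphologyEx(cv2.morphologyEx(k,2,np.ones((3,3))),3,np.ones((45,45))); c=max(cv2.findContours(k,0,1)[0],key=cv2.contourArea)
    return cv2.minAreaRect(np.array([onz(m,*v,50,True)[:2] for v in c[:,0]]).astype(np.float32))
def disc(p,m,lo,hi,z,box,amin=100):
    h=cv2.cvtColor(p,cv2.COLOR_RGB2HSV); k=cv2.inRange(h,np.array(lo),np.array(hi)); q=np.zeros_like(k); x0,y0,x1,y1=box; q[y0:y1,x0:x1]=k[y0:y1,x0:x1]
    c=max(cv2.findContours(q,0,1)[0],key=cv2.contourArea); (u,v),(a,b),_=cv2.fitEllipse(cv2.convexHull(c)); return (round(u,1),round(v,1)),(round(a,1),round(b,1)),onz(m,u,v,z,True).round(1)
E
python3 - <<'E'
from h import *
m=viewer.camera_model('wrist'); p=cv2.imread('pics/w1.png')[:,:,::-1].copy()
r=riser(p,m); print(r,cv2.boxPoints(r).round(1).tolist())
d=disc(p,m,(0,0,0),(180,140,75),140,(215,80,290,180)); print('black',d)
T=viewer.camera_model('top');S=viewer.camera_model('scene')
print(tri([ray(m,*d[0],True),ray(T,391.2,204.3)]))
print('orange',disc(p,m,(5,150,100),(18,255,255),153,(12,70,45,115)))
E
```

```text
((518.8055419921875, -371.7194519042969), (99.45848083496094, 292.2671203613281), 86.30448150634766) [[369.79998779296875, -411.8999938964844], [661.4000244140625, -430.79998779296875], [667.7999877929688, -331.5], [376.20001220703125, -312.70001220703125]]
black ((251.6, 126.7), (39.7, 40.3), array([ 481.4, -368.5,  140. ]))
(array([ 480.26317445, -368.48053856,  127.36160594]), [np.float64(0.529478922883394), np.float64(0.5294789228832689)])
orange ((25.3, 93.8), (23.3, 33.1), array([565.5, -73.5, 153. ]))
```

Request:
{"fn": "arm_command", "kwargs": {
  "targets": [
    [[0.01,0.049,0,0,0,-0.006,1],[0.01,0.049,0,0,0,-0.006,1],[0.01,0.049,0,0,0,-0.006,1],[0.01,0.049,0,0,0,-0.006,1],[0.01,0.049,0,0,0,-0.006,1],[0.01,0.049,0,0,0,-0.006,1],[0.01,0.049,0,0,0,-0.006,1],[0.01,0.049,0,0,0,-0.006,1],[0,0,0,0,0,0,1],[0,0,0,0,0,0,1]]
  ]
}}

```text
time: 2.45
tool_pos: [507.1, 21.5, 302.8]
tcp_rot: [180.0, 0.0, -6.6]
ft_force: [0.9, 0.1, -0.6]
finger_gap: 85.4
grip_force: 0.0
```

```bash
python3 - <<'E'
from h import *
p,m=snap('wrist','w2.png'); print(m, status.sense()['tool_pos'])
cv2.imwrite('pics/w2z.png',cv2.resize(p[:,:,::-1],(768,576)))
E
```

```text
{'vertical_fov': 65.70646984690485, 'cx': 256.81155340604784, 'cy': 196.02730784417292, 'xyz': array([580.03309   ,  12.51090251, 472.39867381]), 'attitude': array([ 1.63420547e+02, -6.55680240e-02, -9.65553098e+01])} [507.14071519  21.12261058 302.87486017]
```

View pics/w2z.png

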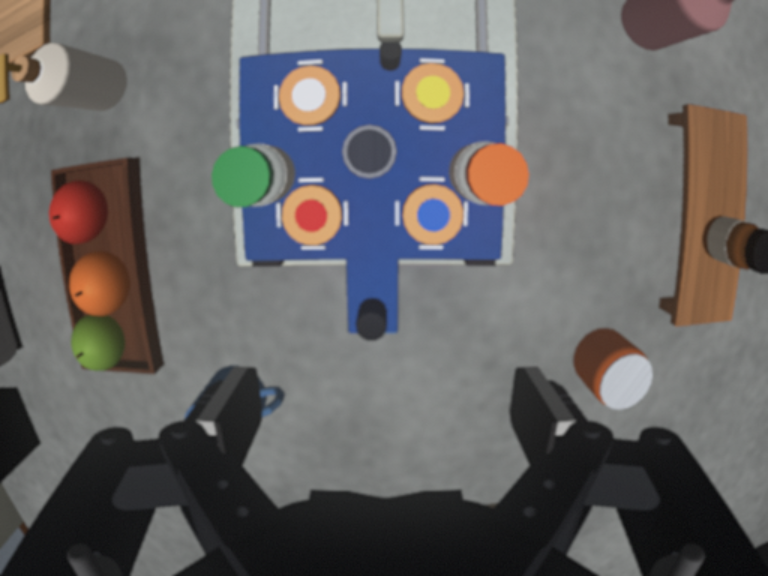

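The wrist view shows red (311,215), blue (434,215), white (309,94) and yellow (433,92) at 1.5x zoom. The green lid is at (241,177), orange lid (498,175), knob (372,320) and pointer holder about (390,50).

```bash
python3 - <<'E'
from h import *
m=viewer.camera_model('wrist'); p=cv2.imread('pics/w2.png')[:,:,::-1].copy()
T=viewer.camera_model('top');S=viewer.camera_model('scene');m1=dict(m)
def D(n,lo,hi,z,b,t=None):
    d=disc(p,m,lo,hi,z,b); print(n,d, tri([ray(m,*d[0],True),ray(T,*t)])[0].round(1) if t else '')
D('green',(50,90,60),(90,255,255),153,(135,90,185,150),(211.5,162.8))
D('orange',(4,150,120),(18,255,255),153,(310,90,360,150),(281.1,171.2))
D('red',(0,150,100),(4,255,255),75,(190,120,230,165),(226.3,184.4))
D('blue',(104,120,150),(115,255,255),75,(275,128,303,160),(264.3,188.9))
D('yellow',(22,100,120),(35,255,255),75,(270,40,310,85),(268.3,151.5))
D('white',(0,0,180),(180,60,255),75,(195,50,218,75),(231.5,148.3))
D('cup',(0,0,0),(180,95,110),113,(225,80,268,125))
D('knob',(0,0,0),(180,150,70),108,(230,195,266,240))
E
```

```text
green ((160.5, 117.3), (38.8, 40.3), array([587.5, 117.4, 153. ])) [587.6 119.4 147.1]
orange ((331.4, 115.7), (39.1, 39.9), array([566.4, -68. , 153. ])) [565.9 -69.7 145.6]
red ((206.9, 143.3), (20.2, 20.3), array([544.1,  83.6,  75. ])) [543.2  84.9  66.9]
blue ((288.5, 142.9), (19.8, 19.8), array([531.5, -25.6,  75. ])) [530.5 -26.   67.7]
yellow ((288.2, 61.0), (21.8, 22.7), array([641.6, -37. ,  75. ])) [642.3 -37.4  68.9]
white ((205.4, 62.7), (21.6, 22.9), array([652.9,  71.7,  75. ])) [655.4  73.2  56.9]
cup ((245.7, 100.5), (28.3, 28.8), array([592.9,  23.5, 113. ])) 
knob ((247.6, 212.6), (19.6, 27.0), array([451.2,  38.7, 108. ]))
```

Request:
{"fn": "arm_command", "kwargs": {
  "targets": [
    [[0.02,-0.03,-0.03,0,0,0.015,1],[0.02,-0.03,-0.03,0,0,0.02,1],[0.0193,-0.0295,-0.04,0,0,0.015,1],[0,0,-0.02,0,0,0,1],[0,0,0,0,0,0,1]]
  ]
}}

```text
time: 3.12
tool_pos: [564.8, -67.7, 181.1]
tcp_rot: [-180.0, 0.2, -3.8]
ft_force: [0.5, -0.0, 0.2]
finger_gap: 85.2
grip_force: 0.0
```

Request:
{"fn": "arm_command", "kwargs": {
  "targets": [
    [[0.0015,0,-0.03,0,0,0,1],[0,0,-0.03,0,0,0,1],[0,0,-0.015,0,0,0,1],[0,0,0,0,0,0,1],[0,0,0,0,0,0,-1],[0,0,0,0,0,0,-1],[0,0,0,0,0,0,-1],[0,0,0,0,0,0,-1],[0,0,0,0,0,0,-1]]
  ],
  "force": 40
}}

```text
time: 4.25
tool_pos: [569.3, -67.1, 109.9]
tcp_rot: [180.0, -0.2, -3.7]
ft_force: [-0.5, -0.7, 6.6]
finger_gap: 45.2
grip_force: 40.6
```

Request:
{"fn": "arm_command", "kwargs": {
  "targets": [
    [[0,0,0.015,0,0,0,-1],[0,0,0.03,0,0,0,-1],[0,0,0.03,0,0,0,-1],[0,0,0,0,0,0,-1]]
  ]
}}

```text
time: 4.75
tool_pos: [570.1, -67.3, 186.9]
tcp_rot: [180.0, -0.3, -3.7]
ft_force: [1.3, -0.1, -1.5]
finger_gap: 44.9
grip_force: 41.4
```

```bash
python3 - <<'E'
from h import *
s=status.sense();print(s['ft_force'],s['tool_pos'],s['finger_gap'],s['wrist_torque'])
a,_=snap('wrist');b,_=snap('scene')
a=a[:,:,::-1];b=b[:,:,::-1]
cv2.imwrite('pics/g1.png',np.hstack([cv2.resize(a[150:384,150:370],(400,425)),cv2.resize(b[90:290,120:310],(400,425))]))
E
```

```text
[ 1.29155069 -0.13763966 -1.50731489] [570.07954798 -67.27263019 186.92330295] 44.855896554494706 [ 0.02471238 -0.01335969 -0.00659915]
```

View pics/g1.png

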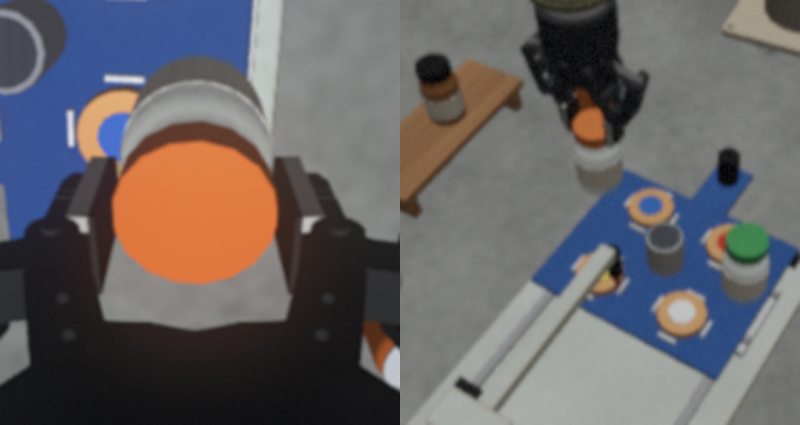

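The jar is held upright by its lid, a 45 mm grip, clear of the tray. I'll measure its offset from the TCP.

```bash
python3 - <<'E'
from h import *
p,m=snap('wrist','w3.png'); s=status.sense()
d=disc(p,m,(4,150,100),(18,255,255),s['tool_pos'][2]+43,(150,150,370,330));print(d,s['tool_pos'],d[2]-s['tool_pos'])
E
```

```text
((256.8, 265.5), (78.8, 92.5), array([567.8, -67.6, 224.9])) [567.37195029 -66.71334055 181.91136842] [ 0.42804971 -0.88665945 42.98863158]
```

Request:
{"fn": "arm_command", "kwargs": {
  "targets": [
    [[-0.003,-0.02,0,0,0,0,-1],[-0.003,-0.035,0,0,0,0,-1],[-0.003,-0.045,0,0,0,0,-1],[-0.003,-0.05,0,0,0,0,-1],[-0.003,-0.05,0,0,0,0,-1],[-0.003,-0.045,0,0,0,0,-1],[-0.003,-0.035,-0.015,0,0,0,-1],[-0.0035,-0.0253,-0.025,0,0,0,-1],[0,0,-0.015,0,0,0,-1],[0,0,0,0,0,0,-1]]
  ]
}}

```text
time: 6.15
tool_pos: [541.8, -371.1, 125.1]
tcp_rot: [-179.8, 0.2, -3.7]
ft_force: [0.4, 1.1, -2.5]
finger_gap: 45.0
grip_force: 41.4
```

Request:
{"fn": "arm_command", "kwargs": {
  "targets": [
    [[0,0,-0.004,0,0,0,-1],[0,0,0,0,0,0,-1],[0,0,0,0,0,0,-1]]
  ]
}}

```text
time: 6.52
tool_pos: [544.2, -372.0, 125.1]
tcp_rot: [180.0, -0.1, -3.6]
ft_force: [0.1, 0.0, -1.9]
finger_gap: 44.6
grip_force: 41.4
```

```bash
python3 - <<'E'
from h import *
p,m=snap('wrist','w4.png'); s=status.sense();print(s['tool_pos'],s['tcp_rot'],s['ft_force'])
d=disc(p,m,(4,150,100),(18,255,255),s['tool_pos'][2]+43,(150,150,370,330));print(d)
# black jar lid below gripper
print(disc(p,m,(0,0,0),(180,140,75),140,(0,0,1,1)) if 0 else '')
E
```

```text
[ 544.09823475 -372.02751632  124.97996121] [ 1.79958946e+02 -5.90625449e-02 -3.64059763e+00] [-1.12249996  0.36074302 -1.99875673]
((257.0, 267.3), (82.9, 94.0), array([ 543.4, -372.8,  168. ]))
```

Request:
{"fn": "arm_command", "kwargs": {
  "targets": [
    [[0,0,-0.008,0,0,0,-1],[0,0,-0.008,0,0,0,-1],[0,0,-0.006,0,0,0,-1],[0,0,0,0,0,0,-1],[0,0,0,0,0,0,-1]]
  ]
}}

```text
time: 7.2
tool_pos: [543.6, -372.2, 102.2]
tcp_rot: [180.0, -0.0, -3.7]
ft_force: [0.5, -0.5, -0.5]
finger_gap: 44.9
grip_force: 41.4
```

Request:
{"fn": "arm_command", "kwargs": {
  "targets": [
    [[0,0,-0.002,0,0,0,-1],[0,0,-0.002,0,0,0,-1],[0,0,0,0,0,0,-1]]
  ]
}}

```text
time: 7.58
tool_pos: [543.5, -372.0, 97.8]
tcp_rot: [-180.0, 0.0, -3.7]
ft_force: [-0.1, -0.6, -1.9]
finger_gap: 45.3
grip_force: 41.4
```

Request:
{"fn": "arm_command", "kwargs": {
  "targets": [
    [[0,0,-0.0015,0,0,0,-1],[0,0,0,0,0,0,-1],[0,0,0,0,0,0,-1]]
  ]
}}

```text
time: 7.95
tool_pos: [543.8, -372.3, 97.0]
tcp_rot: [180.0, -0.0, -3.7]
ft_force: [-0.5, 0.3, 1.6]
finger_gap: 45.3
grip_force: 41.7
```

Request:
{"fn": "arm_command", "kwargs": {
  "targets": [
    [[0,0,-0.0015,0,0,0,-1],[0,0,0,0,0,0,-1],[0,0,0,0,0,0,-1]]
  ]
}}

```text
time: 8.32
tool_pos: [544.4, -372.5, 97.0]
tcp_rot: [179.9, -0.1, -3.7]
ft_force: [-1.5, 2.7, 9.0]
finger_gap: 45.0
grip_force: 42.4
```

Request:
{"fn": "arm_command", "kwargs": {
  "targets": [
    [[0,0,0.0015,0,0,0,-1],[0,0,0,0,0,0,0.3],[0,0,0,0,0,0,1],[0,0,0,0,0,0,1],[0,0,0.02,0,0,0,1],[0,0,0.04,0,0,0,1],[0,0,0.04,0,0,0,1],[0,0.02,0.03,0,0,0,1]]
  ]
}}

```text
time: 9.32
tool_pos: [544.0, -353.5, 230.7]
tcp_rot: [179.9, -0.2, -3.8]
ft_force: [-0.8, -0.3, 0.2]
finger_gap: 85.0
grip_force: 0.0
```

Request:
{"fn": "arm_command", "kwargs": {
  "targets": [
    [[0.006,0.04,0,0,0,0,1],[0.006,0.055,0,0,0,0,1],[0.006,0.06,0,0,0,0,1],[0.006,0.06,0,0,0,0,1],[0.006,0.06,0,0,0,0,1],[0.006,0.06,0,0,0,0,1],[0.007,0.055,0,0,0,0,1],[0,0.045,-0.02,0,0,0,1],[0,0.03,-0.02,0,0,0,1],[0,0,0,0,0,0,1]]
  ]
}}

```text
time: 10.58
tool_pos: [585.4, 114.9, 186.0]
tcp_rot: [-180.0, 0.1, -3.5]
ft_force: [0.5, 0.4, 0.4]
finger_gap: 85.6
grip_force: 0.0
```

Request:
{"fn": "arm_command", "kwargs": {
  "targets": [
    [[0,0,0,0,0,0,1],[0,0,0,0,0,0,1]]
  ]
}}

```text
time: 10.82
tool_pos: [587.5, 111.7, 188.2]
tcp_rot: [-180.0, -0.1, -3.8]
ft_force: [0.6, 0.9, 0.2]
finger_gap: 85.0
grip_force: 0.0
```

```bash
python3 - <<'E'
from h import *
p,m=snap('wrist','w5.png'); s=status.sense();print(s['tool_pos'],s['tcp_rot'],s['ft_force'])
print(disc(p,m,(45,80,40),(90,255,255),153,(100,150,400,340)))
E
```

```text
[587.37501785 111.74020879 187.99924066] [-1.79994277e+02 -1.14108127e-01 -3.76288365e+00] [ 0.20992562  0.36088141 -0.26832569]
((244.8, 210.1), (60.1, 60.8), array([589.8, 119.5, 153. ]))
```

Request:
{"fn": "arm_command", "kwargs": {
  "targets": [
    [[0.001,0.007,0,0,0,0,1],[0,0,-0.03,0,0,0,1],[0,0,-0.03,0,0,0,1],[0,0,-0.015,0,0,0,1],[0,0,0,0,0,0,1],[0,0,0,0,0,0,-1],[0,0,0,0,0,0,-1],[0,0,0,0,0,0,-1],[0,0,0,0,0,0,-1],[0,0,0,0,0,0,-1]]
  ]
}}

```text
time: 12.12
tool_pos: [588.8, 120.0, 113.4]
tcp_rot: [-180.0, -0.2, -3.7]
ft_force: [-0.8, 0.3, 5.8]
finger_gap: 44.6
grip_force: 40.8
```

Request:
{"fn": "arm_command", "kwargs": {
  "targets": [
    [[0,0,0.015,0,0,0,-1],[0,0,0.03,0,0,0,-1],[0,0,0.035,0,0,0,-1],[0,0,0,0,0,0,-1],[0,0,0,0,0,0,-1]]
  ]
}}

```text
time: 12.75
tool_pos: [587.1, 119.8, 190.9]
tcp_rot: [180.0, 0.1, -3.7]
ft_force: [-1.1, 0.9, -2.9]
finger_gap: 44.5
grip_force: 41.5
```

```bash
python3 - <<'E'
from h import *
p,m=snap('wrist','w6.png'); s=status.sense();print(s['tool_pos'],s['tcp_rot'],s['ft_force'])
d=disc(p,m,(45,80,40),(90,255,255),s['tool_pos'][2]+40,(100,150,400,340));print(d, d[2]-s['tool_pos'])
E
```

```text
[586.62795458 119.73651134 190.00261559] [ 1.79975596e+02  1.38752714e-01 -3.67919843e+00] [-0.02177847 -0.95576038 -2.74707334]
((256.5, 256.3), (86.0, 91.1), array([590.6, 118.9, 230. ])) [ 3.97204542 -0.83651134 39.99738441]
```

```bash
python3 - <<'E'
from h import *
a=cv2.imread('pics/w6.png');o=cv2.imread('pics/w4.png');b,_=snap('scene');b=b[:,:,::-1]
s=status.sense();print(s['tool_pos'],s['wrist_torque'])
f=lambda i:cv2.resize(i,(260,300),interpolation=cv2.INTER_CUBIC)
cv2.imwrite('pics/g2.png',np.hstack([f(a[140:384,150:370]),f(o[140:384,150:370]),f(b[90:240,220:350])]))
E
```

```text
[586.45689136 119.70665001 189.6464756 ] [-0.03783603  0.02202982  0.00286852]
```

View pics/g2.png

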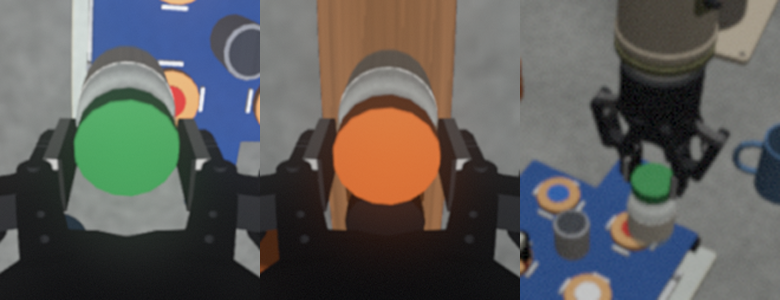

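The jar is held and clear, but tilted a few degrees about the finger axis compared with the orange grasp. I'll carry it over and let contact with the board square it up.

Request:
{"fn": "arm_command", "kwargs": {
  "targets": [
    [[-0.007,-0.02,0.02,0,0,0,-1],[-0.014,-0.04,0,0,0,0,-1],[-0.018,-0.05,0,0,0,0,-1],[-0.018,-0.05,0,0,0,0,-1],[-0.018,-0.05,0,0,0,0,-1],[-0.018,-0.05,0,0,0,0,-1],[-0.018,-0.05,0,0,0,0,-1],[-0.018,-0.05,0,0,0,0,-1],[-0.018,-0.05,0,0,0,0,-1],[-0.0135,-0.035,0,0,0,0,-1]]
  ]
}}

```text
time: 14.1
tool_pos: [425.0, -327.7, 212.1]
tcp_rot: [180.0, 0.0, -3.8]
ft_force: [0.1, -0.7, -2.5]
finger_gap: 44.7
grip_force: 41.6
```

Request:
{"fn": "arm_command", "kwargs": {
  "targets": [
    [[-0.008,-0.025,0,0,0,0,-1],[0,-0.014,-0.03,0,0,0,-1],[0,0,-0.03,0,0,0,-1],[0,0,-0.015,0,0,0,-1],[0,0,0,0,0,0,-1],[0,0,0,0,0,0,-1]]
  ]
}}

```text
time: 14.85
tool_pos: [419.6, -364.7, 138.2]
tcp_rot: [179.9, -0.1, -3.7]
ft_force: [-1.0, -0.4, -2.3]
finger_gap: 44.3
grip_force: 41.6
```

```bash
python3 - <<'E'
from h import *
p,m=snap('wrist','w7.png'); s=status.sense();print(s['tool_pos'],s['tcp_rot'],s['ft_force'])
d=disc(p,m,(45,80,40),(90,255,255),s['tool_pos'][2]+40,(100,150,400,340));print(d, d[2]-s['tool_pos'])
E
```

```text
[ 419.81885395 -364.83066854  138.43339892] [ 1.79896885e+02 -1.10187830e-01 -3.66034020e+00] [-0.25221116  0.2782585  -1.80555277]
((256.8, 256.3), (85.9, 91.7), array([ 423.6, -365.7,  178.4])) [ 3.78114605 -0.86933146 39.96660108]
```

Request:
{"fn": "arm_command", "kwargs": {
  "targets": [
    [[-0.0015,0.0005,-0.01,0,0,0,-1],[0,0,-0.012,0,0,0,-1],[0,0,-0.009,0,0,0,-1],[0,0,-0.003,0,0,0,-1],[0,0,0,0,0,0,-1],[0,0,0,0,0,0,-1]]
  ]
}}

```text
time: 15.65
tool_pos: [417.8, -363.9, 103.0]
tcp_rot: [180.0, -0.0, -3.7]
ft_force: [-0.1, -0.8, -2.5]
finger_gap: 44.7
grip_force: 41.6
```

Request:
{"fn": "arm_command", "kwargs": {
  "targets": [
    [[0,0,-0.0015,0,0,0,-1],[0,0,-0.0015,0,0,0,-1],[0,0,0,0,0,0,-1],[0,0,0,0,0,0,-1]]
  ]
}}

```text
time: 16.15
tool_pos: [418.0, -363.9, 100.5]
tcp_rot: [180.0, -0.1, -3.7]
ft_force: [-0.6, 2.2, 5.7]
finger_gap: 44.4
grip_force: 42.2
```

Request:
{"fn": "arm_command", "kwargs": {
  "targets": [
    [[0,0,-0.0012,0,0,0,-1],[0,0,0,0,0,0,-1],[0,0,0,0,0,0,-1]]
  ]
}}

```text
time: 16.52
tool_pos: [418.5, -364.1, 100.5]
tcp_rot: [179.9, -0.1, -3.7]
ft_force: [-1.8, 5.2, 12.9]
finger_gap: 44.7
grip_force: 43.0
```

```bash
python3 - <<'E'
from h import *
p,m=snap('wrist','w8.png'); s=status.sense();print(s['tool_pos'],s['tcp_rot'],s['ft_force'],s['wrist_torque'])
d=disc(p,m,(45,80,40),(90,255,255),140,(100,150,400,340));print(d, d[2]-s['tool_pos'])
E
```

```text
[ 418.52670803 -364.1435523   100.505962  ] [ 1.79927373e+02 -1.22654836e-01 -3.66941968e+00] [-1.51027723  4.82905111 12.65497458] [0.97932912 0.3708103  0.00468653]
((256.8, 256.6), (86.0, 91.3), array([ 421.9, -365.1,  140. ])) [ 3.37329197 -0.9564477  39.494038  ]
```

Request:
{"fn": "arm_command", "kwargs": {
  "targets": [
    [[0,0,0.0018,0,0,0,-1],[0,0,0,0,0,0,-0.2],[0,0,0,0,0,0,0.4],[0,0,0,0,0,0,1],[0,0,0,0,0,0,1],[0,0,0.02,0,0,0,1],[0,0,0.05,0,0,0,1],[0,0,0.06,0,0,0,1],[-0.005,0.02,0.06,0,0,0,1],[0,0,0,0,0,0,1]]
  ]
}}

```text
time: 17.82
tool_pos: [414.8, -345.3, 298.2]
tcp_rot: [179.5, -0.6, -3.6]
ft_force: [0.0, -0.6, -0.9]
finger_gap: 85.2
grip_force: 0.0
```

```bash
python3 - <<'E'
from h import *
p,m=snap('wrist','w9.png'); s=status.sense();print(s['tool_pos'],s['tcp_rot'])
d=lambda *a:print(disc(p,m,*a))
for a in (((45,80,40),(90,255,255),140,(150,80,370,330)),((4,170,150),(16,255,255),140,(200,0,310,200))):
  try:d(*a)
  except Exception as e:print(e)
q,_=snap('scene');T,_=snap('top')
f=lambda i:cv2.resize(i[:,:,::-1],(260,300),interpolation=cv2.INTER_CUBIC)
cv2.imwrite('pics/g3.png',np.hstack([f(p[:,120:400]),f(q[90:210,70:200]),f(T[140:270,330:440])]))
E
```

```text
[ 413.98681929 -344.850622    294.49413862] [179.68950607  -0.35484269  -3.64311955]
((270.9, 173.4), (39.2, 39.7), array([ 417.7, -363.7,  140. ]))
((274.0, 63.7), (38.9, 40.2), array([ 540.1, -374.2,  140. ]))
```

View pics/g3.png

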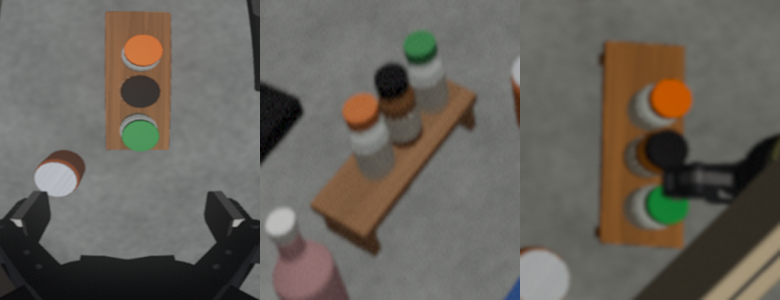

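The crop shows all three jars upright in one straight row along the riser's middle line. Next I'll tilt the wrist to look at the pointer tip from the robot's side.

Request:
{"fn": "arm_command", "kwargs": {
  "targets": [
    [[0,0.03,0,0,0,0,1],[0,0.045,-0.01,0,-0.05,-0.005,1],[0,0.05,-0.01,0,-0.05,-0.005,1],[0,0.05,-0.01,0,-0.05,-0.005,1],[0.003,0.05,-0.01,0,-0.05,-0.005,1],[0.003,0.05,-0.01,0,-0.1,-0.005,1],[0,0.045,-0.01,0,-0.1,-0.005,1],[0,0.025,-0.01,0,0,-0.005,1],[0,0,0,0,0,0,1],[0,0,0,0,0,0,1]]
  ]
}}

```text
time: 19.23
tool_pos: [424.4, 0.2, 219.5]
tcp_rot: [-178.1, -22.5, -6.1]
ft_force: [-0.9, 0.6, -0.3]
finger_gap: 85.6
grip_force: 0.0
```

```bash
python3 - <<'E'
from h import *
p,m=snap('wrist','w10.png'); s=status.sense();print(s['tool_pos'],s['tcp_rot'],m['xyz'])
q,S=snap('scene','s10.png');t,T=snap('top','t10.png')
f=lambda i:cv2.resize(i[:,:,::-1],None,fx=4,fy=4,interpolation=cv2.INTER_CUBIC)
a=f(p[0:120,190:340]);b=f(q[190:250,190:250]);print(a.shape)
cv2.imwrite('pics/g4.png',np.hstack([cv2.resize(a,(500,400)),cv2.resize(b,(300,400)) if 0 else cv2.resize(b,(300,300)).copy().__class__ and np.vstack([cv2.resize(b,(300,300)),np.zeros((100,300,3),np.uint8)])]))
from math import *
for n,i,mm,fi in(('w',p,m,True),('s',q,S,False),('t',t,T,False)):
    h=cv2.cvtColor(i,cv2.COLOR_RGB2HSV)
E
```

```text
[ 4.24570983e+02 -1.65412951e-01  2.20054716e+02] [-178.05867693  -22.53600267   -6.12120723] [426.19975869  -6.47692301 403.81445588]
(480, 600, 3)
```

View pics/g4.png

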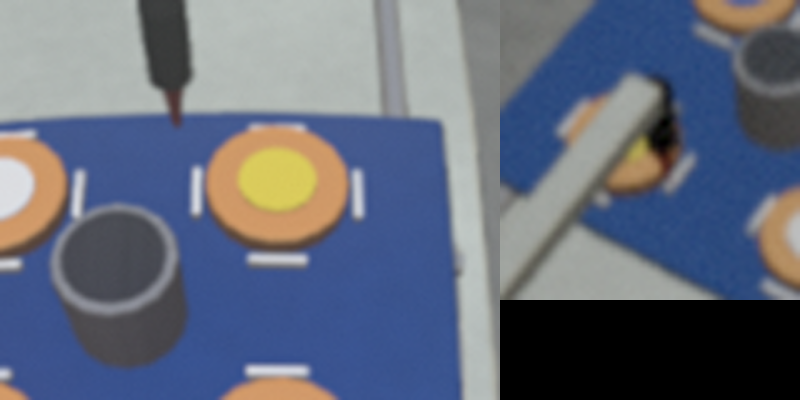

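The crop shows the red tip clearly. It's at wrist px (243.1,37.2), and at about (223,222) in the scene view.

```bash
python3 - <<'E'
from h import *
m=viewer.camera_model('wrist');S=viewer.camera_model('scene'); p=cv2.imread('pics/w10.png')[:,:,::-1].copy()
t=(243.1,37.2); print(onz(m,*t,89,True),onz(S,223,222.5,89),tri([ray(m,*t,True),ray(S,223,222.5)]))
for n,lo,hi,b in(('red',(0,150,90),(4,255,255),(150,60,260,160)),('blue',(104,120,150),(115,255,255),(262,95,300,160)),('yellow',(22,100,120),(35,255,255),(240,30,310,85)),('white',(0,0,180),(180,60,255),(180,40,202,64))):
    print(n,disc(p,m,lo,hi,75,b,30))
h=cv2.cvtColor(p,cv2.COLOR_RGB2HSV);k=cv2.inRange(h,(0,0,0),(180,130,70)); k[:, :200]=0;k[:,280:]=0;k[:110]=0;k[230:]=0
for c in cv2.findContours(k,0,1)[0]:
    if cv2.contourArea(c)>80: print('dark',cv2.boundingRect(c))
E
```

```text
[663.27678047  -2.42596497  89.        ] [656.31714795  -3.13683164  89.        ] (array([659.24938554,  -1.88924437,  93.98717005]), [np.float64(0.6538204248108751), np.float64(0.6538204248109121)])
red ((180.6, 134.4), (21.2, 23.5), array([544.6,  83.3,  75. ]))
blue ((273.3, 134.1), (22.4, 23.7), array([531.8, -26.1,  75. ]))
yellow ((272.8, 53.6), (18.8, 23.2), array([642.4, -38. ,  75. ]))
white ((188.8, 56.2), (17.8, 22.8), array([654.3,  71. ,  75. ]))
dark (206, 202, 29, 25)
```

```bash
python3 - <<'E'
from h import *
s=status.sense();A=R.from_euler('xyz',s['tcp_rot'],degrees=True);B=R.from_euler('xyz',[180,0,-6.2],degrees=True)
print((B*A.inv()).as_rotvec(), s['tool_pos'])
m=dict(viewer.camera_model('wrist'));print(onz(m,220,217,108,True))
E
```

```text
[ 0.00912773  0.39528645 -0.00693325] [424.72591843  -0.43774388 220.39582587]
[440.88262405  37.93976384 108.        ]
```

Request:
{"fn": "arm_command", "kwargs": {
  "targets": [
    [[0.005,0.01,0,0.0023,0.1,-0.0017,1],[0.005,0.01,-0.02,0.0023,0.1,-0.0017,1],[0.005,0.01,-0.02,0.0023,0.1,-0.0017,1],[0.0035,0.0095,-0.02,0.0023,0.095,-0.0018,1],[0,0,0,0,0,0,1],[0,0,0,0,0,0,1]]
  ]
}}

```text
time: 20.12
tool_pos: [443.3, 39.5, 160.3]
tcp_rot: [-179.9, -0.1, -6.2]
ft_force: [0.2, -0.0, 0.8]
finger_gap: 85.4
grip_force: 0.0
```

```bash
python3 - <<'E'
from h import *
p,m=snap('wrist','w11.png'); s=status.sense();print(s['tool_pos'],s['tcp_rot'])
for c,st in blobs(p,(0,0,0),(180,150,75),100): print(c,st)
E
```

```text
[443.46049184  39.49501372 160.9985205 ] [-1.79924441e+02 -1.44733969e-01 -6.16873586e+00]
[257.3, 39.3] [232, 26, 48, 22, 340]
[42.7, 140.0] [0, 54, 66, 196, 3034]
[151.3, 141.3] [137, 138, 30, 8, 208]
[359.2, 142.3] [345, 138, 30, 9, 210]
[254.3, 197.9] [238, 177, 33, 42, 1117]
[505.7, 191.5] [499, 186, 13, 14, 148]
[26.3, 221.5] [0, 196, 52, 51, 825]
[251.2, 333.2] [0, 245, 512, 139, 37200]
```

Request:
{"fn": "arm_command", "kwargs": {
  "targets": [
    [[0,0,-0.035,0,0,0,1],[0,0,-0.035,0,0,0,1],[0,0,-0.017,0,0,0,1],[0,0,0,0,0,0,1],[0,0,0,0,0,0,-1],[0,0,0,0,0,0,-1],[0,0,0,0,0,0,-1],[0,0,0,0,0,0,-1],[0,0,0,0,0,0,-1],[0,0,0,0,0,0,-1]]
  ]
}}

```text
time: 21.42
tool_pos: [443.6, 40.3, 73.6]
tcp_rot: [-179.9, -0.0, -6.1]
ft_force: [-1.1, 1.0, 5.5]
finger_gap: 25.2
grip_force: 38.9
```

Request:
{"fn": "arm_command", "kwargs": {
  "targets": [
    [[-0.001,-0.01,0,0,0,0,-1],[-0.002,-0.016,0,0,0,0,-1],[-0.002,-0.018,0,0,0,0,-1],[-0.002,-0.016,0,0,0,0,-1],[-0.0008,-0.0122,0,0,0,0,-1],[0.012,-0.0013,0,0,0,0,-1],[0.02,-0.0022,0,0,0,0,-1],[0.024,-0.0026,0,0,0,0,-1],[0.024,-0.0026,0,0,0,0,-1],[0.02,-0.0022,0,0,0,0,-1]]
  ]
}}

```text
time: 22.68
tool_pos: [536.2, -44.0, 73.6]
tcp_rot: [180.0, 0.0, -6.1]
ft_force: [-4.3, -2.2, 11.0]
finger_gap: 25.5
grip_force: 39.6
```

Request:
{"fn": "arm_command", "kwargs": {
  "targets": [
    [[0.016,-0.0017,0,0,0,0,-1],[0.0103,-0.0011,0,0,0,0,-1],[0,0,0,0,0,0,-1],[0,0,0,0,0,0,-1]]
  ]
}}

```text
time: 23.18
tool_pos: [562.7, -46.7, 73.7]
tcp_rot: [180.0, -0.1, -6.1]
ft_force: [2.4, -3.6, 5.7]
finger_gap: 25.3
grip_force: 39.5
```

```bash
python3 - <<'E'
from h import *
p,m=snap('wrist','w12.png'); s=status.sense();print(s['tool_pos'],s['tcp_rot'],s['ft_force'])
t,T=snap('top','t12.png')
for n,lo,hi in(('red',(0,150,80),(5,255,255)),('blue',(104,120,150),(115,255,255)),('yellow',(22,100,120),(35,255,255))):
    for c,st in blobs(p,lo,hi,60): print(n,c,st,onz(m,*c,75,True).round(1))
f=lambda i:cv2.resize(i[:,:,::-1],None,fx=4,fy=4,interpolation=cv2.INTER_CUBIC)
cv2.imwrite('pics/g5.png',np.hstack([f(p[20:140,190:320]),cv2.resize(t[105:185,220:275,::-1],None,fx=5,fy=6,interpolation=2)]))
E
```

```text
[562.55986349 -46.66611715  73.62825304] [-1.79997321e+02 -1.09523489e-01 -6.13145201e+00] [ 2.53089196 -3.0895407   5.38251981]
red [165.6, 77.2] [141, 53, 49, 49, 1816] [661.9  -5.6  75. ]
blue [355.4, 78.8] [333, 55, 46, 48, 1750] [ 649.7 -113.9   75. ]
blue [271.2, 146.4] [170, 65, 243, 168, 12049] [614.2 -61.3  75. ]
```

View pics/g5.png

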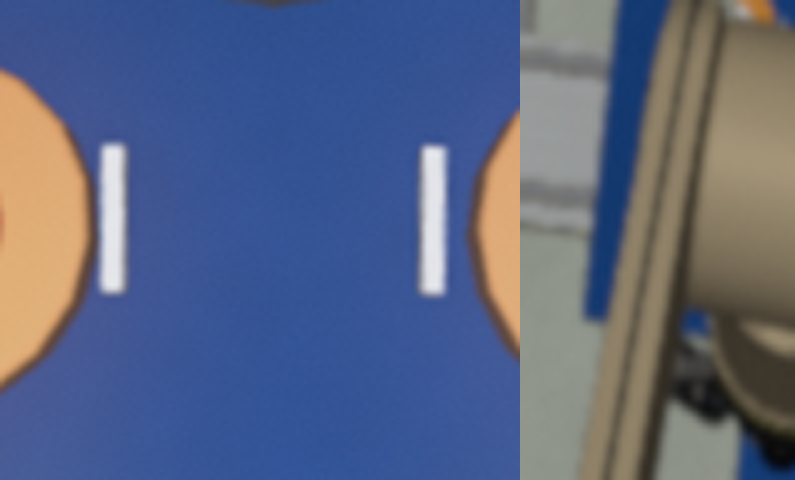

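The crop missed the pointer, which lies up-left near px (165,70). I'll work numerically from here.

```bash
cat >> h.py <<'E'
def proj(m,X):
    v=rot(m).T@(np.array(X,float)-m['xyz']); f=192/np.tan(np.radians(m['vertical_fov']/2)); r=np.hypot(v[0],v[1]); t=np.arctan2(r,v[2])
    return np.array([m['cx']+f*t*v[0]/r,m['cy']+f*t*v[1]/r]).round(1)
E
python3 - <<'E'
from h import *
m=viewer.camera_model('wrist');p=cv2.imread('pics/w12.png')[:,:,::-1].copy()
print(m['xyz'],[(z,proj(m,(662.5,-2.4,z)).tolist()) for z in(89,100,110,120,140,156)])
h=cv2.cvtColor(p,cv2.COLOR_RGB2HSV)
print(blobs(p[:130,:260].copy(),(0,0,0),(180,150,75),20))
for v in range(20,104,6): print(v,' '.join('%3d/%3d/%3d'%tuple(p[v,u]) for u in range(128,196,6)))
E
```

```text
[635.05442968 -55.11051637 243.43860043] [(89, [152.3, 74.4]), (100, [144.9, 72.1]), (110, [137.4, 69.8]), (120, [128.8, 67.3]), (140, [107.7, 61.3]), (156, [85.7, 55.4])]
[([245.6, 7.4], [226, 0, 34, 20, 434]), ([99.2, 60.9], [59, 35, 85, 50, 3039])]
20  48/ 78/140  49/ 78/141  51/ 78/140  51/ 78/140  52/ 77/139  54/ 79/141  55/ 80/143  56/ 81/141  56/ 80/143  55/ 78/140  56/ 80/142  56/ 81/143
26  49/ 77/141  50/ 79/141  51/ 78/140  53/ 79/141 120/128/163 167/172/193 193/197/214 218/221/228 226/227/231 227/228/232  59/ 81/142  59/ 81/142
32  51/ 78/139  52/ 78/140  52/ 78/140  55/ 79/140 136/138/146 102/103/114 120/104/108 130/106/112  98/ 92/130  69/ 81/140  62/ 81/141  61/ 81/140
38  54/ 80/142  55/ 81/143  57/ 81/142  64/ 81/141 213/155/103 217/158/106 218/159/107 218/160/108 219/161/109 220/162/110 209/153/103  79/ 83/131
44  55/ 80/143  56/ 81/142 160/123/119 217/159/105 218/159/106 219/161/108 219/161/108 220/162/109 220/164/111 220/164/111 221/164/113 222/166/114
50  35/ 30/ 45 119/102/124 217/159/105 218/159/105 219/161/107 219/162/108 220/164/109 221/165/111 221/165/112 22
[... 509 characters left out ...]
/ 33  83/ 38/ 36 146/ 49/ 45 208/ 64/ 59 208/ 64/ 60 210/ 66/ 61 211/ 68/ 62 211/ 69/ 64 209/ 69/ 63 223/172/117
80  45/ 33/ 37  73/ 51/ 42 220/149/100 206/ 62/ 57 207/ 63/ 59 208/ 64/ 59 209/ 66/ 60 210/ 67/ 61 211/ 67/ 62 211/ 68/ 63 204/ 77/ 67 224/173/118
86 215/157/104 221/162/108 220/162/107 207/ 63/ 59 207/ 64/ 60 208/ 65/ 60 209/ 65/ 59 211/ 67/ 61 211/ 69/ 63 212/ 70/ 65 206/149/102 224/174/119
92 220/163/109 221/163/109 221/164/110 208/ 72/ 64 208/ 63/ 60 210/ 68/ 63 210/ 67/ 62 211/ 68/ 63 212/ 70/ 64 202/ 69/ 63 224/174/119 224/175/119
98 220/161/107 221/164/110 222/165/111 223/167/112 210/ 82/ 69 210/ 67/ 64 211/ 68/ 63 212/ 70/ 66 204/ 89/ 72 224/174/119 224/175/120 224/175/120
```

```bash
cat >> h.py <<'E'
def check(p,m,lo,hi,box,tip):
    d=disc(p,m,lo,hi,75,box); t=onz(m,*tip,89,True); print('spot',d,'tip',t.round(1),'tip-spot',(t-d[2]).round(1)[:2])
E
python3 - <<'E'
from h import *
m=viewer.camera_model('wrist');p=cv2.imread('pics/w12.png')[:,:,::-1].copy()
for v in range(68,83,1): print(v,' '.join('%3d'%p[v,u][0] for u in range(138,166)))
check(p,m,(0,140,60),(6,255,255),(138,50,195,105),(154.5,74.5))
E
```

```text
68  50  49  50  50  60  80 101 131 163 187 200 205 205 206 205 205 206 205 205 206 206 206 207 206 207 207 208 207
69  47  49  49  52  62  74  81  93 118 149 176 194 203 206 206 205 206 207 205 206 206 206 206 206 207 208 207 208
70  50  50  51  55  66  76  79  80  86 105 136 169 192 203 207 206 206 206 206 206 207 206 206 207 208 207 208 208
71  50  49  52  58  71  79  82  81  79  82  97 126 160 186 201 206 208 207 206 206 206 206 207 207 209 207 209 206
72  50  50  54  64  75  81  83  83  82  80  83  92 117 150 183 203 207 206 206 206 207 206 207 207 208 208 208 208
73  48  52  58  69  78  83  83  83  83  81  81  83  89 114 159 197 207 207 206 207 207 207 209 208 208 208 208 208
74  50  53  62  75  81  83  80  83  83  84  81  81  80  97 146 192 206 207 206 206 208 208 208 208 209 208 208 209
75  50  55  66  77  82  83  81  82  82  83  83  83  87 111 156 196 207 208 206 206 208 209 208 208 208 208 208 208
76  56  72  87  94 100 100 100  99  97  98 102 107 118 145 180 203 208 207 207 207 208 207 208 209 208 209 208 208
77 100 126 137 141 144 147 148 147 144 147 152 157 167 184 199 207 207 207 207 208 209 208 208 208 208 209 208 208
78 157 186 193 188 188 190 192 193 191 192 194 196 199 204 206 207 207 207 207 208 207 208 209 208 208 207 209 209
79 196 216 216 209 205 204 206 207 206 208 208 208 207 208 209 207 206 207 208 207 209 208 208 208 209 209 208 210
80 217 223 220 211 206 206 206 206 206 207 207 207 207 206 207 206 207 208 207 208 208 209 207 209 208 209 209 209
81 222 222 219 211 206 205 205 205 206 205 207 206 208 207 206 208 207 208 209 209 208 209 209 208 209 209 210 209
82 221 220 218 212 207 206 204 205 206 207 207 206 206 207 207 207 208 207 209 208 208 208 209 209 209 208 209 210
spot ((165.1, 77.1), (47.2, 50.4), array([661.9,  -5.2,  75. ])) tip [662.2  -3.6  89. ] tip-spot [0.3 1.6]
```

Request:
{"fn": "arm_command", "kwargs": {
  "targets": [
    [[0.0003,0.0025,0,0,0,0,-1],[0,0,0,0,0,0,-1],[0,0,0,0,0,0,-1],[0,0,0,0,0,0,-1]]
  ]
}}

```text
time: 23.78
tool_pos: [562.7, -43.8, 73.7]
tcp_rot: [-180.0, -0.1, -6.1]
ft_force: [2.9, -2.3, 5.0]
finger_gap: 24.9
grip_force: 39.5
```

```bash
cat >> h.py <<'E'
E
python3 - <<'E'
from h import *
p,m=snap('wrist','w13.png');print(status.sense()['tool_pos'])
for v in range(68,80,2): print(v,' '.join('%3d'%p[v,u][0] for u in range(138,166)))
check(p,m,(0,140,60),(6,255,255),(130,45,195,105),proj(m,(662.3,-2.4,89)));print(proj(m,(662.3,-2.4,89)))
E
```

```text
[562.74465421 -43.83095001  73.65539134]
68  47  47  49  48  49  51  51  51  51  55  64  75  88 112 143 172 193 204 206 206 206 205 205 206 206 206 207 207
70  47  49  48  50  51  50  51  52  53  61  73  79  82  79  82  94 123 156 183 200 206 207 207 206 207 206 207 207
72  50  48  50  50  50  51  51  52  59  71  82  83  84  84  83  82  82  89 112 155 194 207 207 206 207 206 208 206
74  48  50  51  50  51  51  52  58  68  78  81  82  83  82  83  85  83  85 104 149 193 207 208 207 207 206 207 208
76  48  49  48  46  54  76 108 134 142 141 141 145 149 153 155 156 161 169 185 200 207 208 208 208 207 208 207 208
78  46  48  51  73 117 162 191 204 206 206 207 207 207 206 207 206 206 207 207 206 208 207 207 207 208 208 208 209
spot ((165.1, 77.0), (47.3, 50.4), array([662.1,  -2.4,  75. ])) tip [662.3  -2.4  89. ] tip-spot [ 0.2 -0. ]
[157.3  74.1]
```

Request:
{"fn": "arm_command", "kwargs": {
  "targets": [
    [[0,0,0,0,0,0,-1],[0,0,0,0,0,0,-1],[0,0,0,0,0,0,-1],[0,0,0,0,0,0,-1],[0,0,0,0,0,0,-1],[0,0,0,0,0,0,-1],[0,0,0,0,0,0,-1],[0,0,0,0,0,0,-1],[0,0,0,0,0,0,-1],[0,0,0,0,0,0,-1]]
  ]
}}

```text
time: 25.08
tool_pos: [562.7, -43.8, 73.7]
tcp_rot: [-180.0, -0.1, -6.1]
ft_force: [3.0, -2.5, 5.4]
finger_gap: 25.4
grip_force: 39.5
```

Request:
{"fn": "arm_command", "kwargs": {
  "targets": [
    [[0,0,0,0,0,0,-1],[0,0,0,0,0,0,-1],[-0.012,0.0013,0,0,0,0,-1],[-0.02,0.0022,0,0,0,0,-1],[-0.024,0.0026,0,0,0,0,-1],[-0.024,0.0026,0,0,0,0,-1],[-0.018,0.002,0,0,0,0,-1],[-0.0114,0.0012,0,0,0,0,-1],[0.0012,0.011,0,0,0,0,-1],[0.0019,0.018,0,0,0,0,-1]]
  ]
}}

```text
time: 26.32
tool_pos: [455.4, -3.1, 73.6]
tcp_rot: [180.0, -0.0, -6.2]
ft_force: [-1.2, -3.7, 9.9]
finger_gap: 25.0
grip_force: 40.6
```

Request:
{"fn": "arm_command", "kwargs": {
  "targets": [
    [[0.0025,0.023,0,0,0,0,-1],[0.0025,0.023,0,0,0,0,-1],[0.0021,0.018,0,0,0,0,-1],[0.0015,0.0125,0,0,0,0,-1],[0,0.0035,0,0,0,0,-1],[0,0,0,0,0,0,-1],[0,0,0,0,0,0,-1]]
  ]
}}

```text
time: 27.2
tool_pos: [464.6, 78.2, 73.6]
tcp_rot: [-179.9, -0.1, -6.1]
ft_force: [1.2, 3.0, 8.0]
finger_gap: 24.8
grip_force: 40.5
```

```bash
python3 - <<'E'
from h import *
p,m=snap('wrist','w14.png');print(status.sense()['tool_pos'])
for n,lo,hi in(('red',(0,140,60),(6,255,255)),('blue',(104,120,170),(113,205,255)),('yellow',(22,100,100),(35,255,255))):
    for c,st in blobs(p,lo,hi,300): print(n,c,st,onz(m,*c,75,True).round(1))
t,T=snap('top','t14.png')
for c,st in blobs(t,(20,150,100),(33,255,255),10)+blobs(t,(0,150,90),(5,255,255),20): print(c,st,onz(T,*c,75).round(1))
E
```

```text
[464.66462866  78.15027025  73.61345039]
red [165.8, 77.0] [142, 53, 49, 49, 1882] [563.9 119.1  75. ]
blue [355.8, 78.9] [333, 55, 46, 48, 1717] [551.6  10.8  75. ]
[133.4, 109.8] [132, 103, 4, 15, 56] [766.5 366.   75. ]
[256.3, 145.3] [251, 140, 12, 11, 93] [658.9  -1.7  75. ]
[131.7, 169.9] [121, 159, 23, 23, 419] [582.7 359.4  75. ]
```

Request:
{"fn": "arm_command", "kwargs": {
  "targets": [
    [[0.0006,-0.001,0,0,0,0,-1],[0,0,0,0,0,0,-1],[0,0,0,0,0,0,-1],[0,0,0,0,0,0,-1],[0,0,0,0,0,0,-1],[0,0,0,0,0,0,-1],[0,0,0,0,0,0,-1],[0,0,0,0,0,0,-1],[0,0,0,0,0,0,-1],[0,0,0,0,0,0,-1]]
  ]
}}

```text
time: 28.55
tool_pos: [464.8, 77.2, 73.6]
tcp_rot: [-179.9, -0.0, -6.1]
ft_force: [-1.5, 2.6, 8.6]
finger_gap: 25.2
grip_force: 40.7
```

Request:
{"fn": "arm_command", "kwargs": {
  "targets": [
    [[0,0,0,0,0,0,-1],[0,0,0,0,0,0,-1],[0,0,0,0,0,0,-1],[0,0,0,0,0,0,-1]]
  ]
}}

```text
time: 29.05
tool_pos: [464.8, 77.2, 73.6]
tcp_rot: [-179.9, -0.0, -6.1]
ft_force: [-1.7, 1.7, 9.5]
finger_gap: 25.1
grip_force: 40.7
```

Request:
{"fn": "arm_command", "kwargs": {
  "targets": [
    [[0.012,-0.0013,0,0,0,0,-1],[0.02,-0.0021,0,0,0,0,-1],[0.024,-0.0025,0,0,0,0,-1],[0.024,-0.0025,0,0,0,0,-1],[0.018,-0.0019,0,0,0,0,-1],[0.0115,-0.0012,0,0,0,0,-1],[0,0,0,0,0,0,-1],[0,0,0,0,0,0,-1]]
  ]
}}

```text
time: 30.05
tool_pos: [575.1, 64.8, 73.7]
tcp_rot: [-179.9, -0.1, -6.1]
ft_force: [1.9, -1.6, 6.7]
finger_gap: 25.3
grip_force: 40.3
```

```bash
python3 - <<'E'
from h import *
p,m=snap('wrist','w15.png');print(status.sense()['tool_pos'])
t=proj(m,(662.3,-2.4,89));print(t)
for n,lo,hi in(('red',(0,140,60),(6,255,255)),('blue',(104,120,170),(113,205,255))):
    for c,st in blobs(p,lo,hi,300): print(n,c,st,onz(m,*c,75,True).round(1))
u0,v0=int(t[0]),int(t[1])
for v in range(v0-6,v0+9,2): print(v,' '.join('%3d/%3d'%(p[v,u][0],p[v,u][2]) for u in range(u0-12,u0+13,2)))
check(p,m,(104,120,170),(113,205,255),(325,45,390,110),t)
E
```

```text
[575.0457381   64.76469887  73.64741592]
[363.6  76.1]
red [165.8, 77.1] [142, 53, 49, 49, 1884] [674.4 105.7  75. ]
blue [353.1, 80.1] [333, 55, 46, 48, 1441] [661.4  -0.9  75. ]
70  72/198  71/197  72/198  71/198  70/195  72/156  76/ 90  77/ 52  59/ 51  47/ 50  46/ 48  47/ 49  46/ 48
72  73/199  74/199  72/199  72/189  73/137  77/ 73  80/ 50  78/ 50  66/ 52  48/ 50  46/ 49  47/ 49  46/ 49
74  74/199  73/198  73/199  74/167  79/ 59  81/ 50  80/ 52  79/ 49  74/ 51  52/ 49  48/ 50  49/ 51  48/ 51
76  74/199  73/198  73/200  73/180  79/ 89  81/ 62  81/ 61  79/ 61  80/ 55  65/ 52  49/ 49  48/ 49  48/ 50
78  74/199  74/199  74/199  73/199  73/186  73/179  72/171  73/162  74/152  70/150  54/102  46/ 47  48/ 48
80  74/199  73/198  74/199  74/200  74/200  73/200  72/198  71/198  71/198  71/200  67/183  52/103  46/ 48
82  76/200  74/199  75/199  72/198  74/199  73/198  72/197  72/198  70/197  70/197  71/199  66/182  54/117
84  75/200  75/200  74/198  74/198  73/198  73/199  72/198  71/197  72/197  72/197  71/198  69/198  68/191
spot ((355.7, 78.9), (44.3, 48.8), array([662.1,  -2.6,  75. ])) tip [662.3  -2.4  89. ] tip-spot [0.2 0.2]
```

Request:
{"fn": "arm_command", "kwargs": {
  "targets": [
    [[0,0.0015,0,0,0,0,-1],[0,0,0,0,0,0,-1],[0,0,0,0,0,0,-1],[0,0,0,0,0,0,-1],[0,0,0,0,0,0,-1],[0,0,0,0,0,0,-1],[0,0,0,0,0,0,-1],[0,0,0,0,0,0,-1],[0,0,0,0,0,0,-1],[0,0,0,0,0,0,-1]]
  ]
}}

```text
time: 31.35
tool_pos: [574.9, 66.2, 73.7]
tcp_rot: [-180.0, -0.1, -6.1]
ft_force: [1.9, -1.9, 5.8]
finger_gap: 25.6
grip_force: 40.3
```

Request:
{"fn": "arm_command", "kwargs": {
  "targets": [
    [[0,0,0,0,0,0,-1],[0,0,0,0,0,0,-1],[0,0,0,0,0,0,-1],[0,0,0,0,0,0,-0.4],[0,0,0,0,0,0,0.3],[0,0,0,0,0,0,1],[0,0,0,0,0,0,1],[0,0,0,0,0,0,1]]
  ]
}}

```text
time: 32.35
tool_pos: [573.8, 66.7, 72.3]
tcp_rot: [-179.9, 0.1, -6.1]
ft_force: [0.8, -0.4, -0.1]
finger_gap: 85.7
grip_force: 0.0
```

```bash
python3 - <<'E'
from h import *
p,m=snap('wrist','w16.png');print(status.sense()['tool_pos'],status.sense()['finger_gap'])
check(p,m,(104,120,170),(113,205,255),(325,45,390,110),proj(m,(662.3,-1.2,89)))
for v in (72,74,76): print(v,' '.join('%3d'%p[v,u][2] for u in range(346,376,2)))
E
```

```text
[573.89062446  66.74340603  72.39373928] 85.65127218260993
spot ((357.4, 76.9), (44.6, 49.2), array([661.8,  -1.2,  75. ])) tip [662.3  -1.2  89. ] tip-spot [ 0.5 -0. ]
72 186 186 186 185 186 185 186 179 103  44  46  48  47  46  45
74 186 185 185 185 186 186 185 186 153 101  95  85  77  73  80
76 186 185 185 185 186 185 186 185 186 180 180 176 173 170 172
```

Request:
{"fn": "arm_command", "kwargs": {
  "targets": [
    [[0,0,0.02,0,0,0,1],[0,0,0.04,0,0,0,1],[-0.02,0,0.05,0,0,0,1],[-0.04,0,0.05,0,0,0,1],[-0.04,0,0.04,0,0,0,1],[0,0,0,0,0,0,1],[0,0,0,0,0,0,1]]
  ]
}}

```text
time: 33.28
tool_pos: [475.4, 66.7, 272.4]
tcp_rot: [-179.9, -0.1, -6.1]
ft_force: [-0.4, -0.6, -0.5]
finger_gap: 85.0
grip_force: 0.0
```

```bash
python3 - <<'E'
from h import *
p,m=snap('wrist','w17.png');print(status.sense()['tool_pos'])
h=[]
for n,lo,hi in(('red',(0,140,90),(4,255,255)),('blue',(104,120,170),(113,205,255)),('yellow',(22,100,100),(35,255,255))):
    for c,st in blobs(p,lo,hi,80): print(n,c,st,onz(m,*c,75,True).round(1))
t,T=snap('top','t17.png')
for n,lo,hi in(('green',(50,90,40),(90,255,255)),('orange',(6,170,120),(18,255,255)),('black',(0,0,0),(180,255,28))):
    print(n,[(c,st[4],onz(T,*c,140).round(0).tolist()) for c,st in blobs(t,lo,hi,120) if 365<c[0]<410 and 150<c[1]<250])
E
```

```text
[475.09314674  66.63622728 271.13130828]
red [205.9, 18.5] [196, 8, 22, 21, 214] [673.7 108.   75. ]
red [54.4, 118.2] [37, 96, 35, 45, 1192] [587.4 347.6  75. ]
blue [295.3, 19.1] [285, 9, 22, 19, 283] [660.2  -1.2  75. ]
green [([391.8, 228.3], 242, [414.0, -362.0, 140.0])]
orange [([370.9, 201.8], 251, [485.0, -310.0, 140.0]), ([393.5, 181.8], 241, [540.0, -374.0, 140.0])]
black [([391.2, 204.3], 196, [478.0, -364.0, 140.0])]
```

```bash
python3 - <<'E'
from h import *
m=viewer.camera_model('wrist');p=cv2.imread('pics/w9.png')[:,:,::-1].copy()
d=disc(p,m,(0,0,0),(180,140,75),140,(245,85,305,155));print(d)
r=riser(p,m)
h=cv2.cvtColor(p,cv2.COLOR_RGB2HSV)
k=cv2.inRange(h,(4,60,60),(20,220,230))
for v in (30,90,150,180): print(v,np.flatnonzero(k[v,205:320])[[0,-1]]+205)
E
```

```text
((270.8, 116.8), (39.9, 40.8), array([539.4,  44.9, 140. ]))
30 [233 303]
90 [233 304]
150 [233 302]
180 [234 301]
```

```bash
python3 -c "
from bench import job
print(job.hand_in())"
```

```text
the job is handed in; nothing more can be done
None
```

The job is handed in at about 33 s (limit 72 s): jars in a row on the riser (orange about 3 mm off its middle line, gaps about 1 cm), red, yellow and blue each held still under the pointer for over a second, and blue left there with the knob released; the judge gave no verdict.

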